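Shut and lock the filament dry box

TASK

Push the orange panel of the filament dry box down until it is fully shut, then set the fingertips in the slot of its black quarter-turn fastener and turn it clockwise (seen from above) to its stop so that the panel locks. Do not turn the fastener before the panel is shut, do not lift the panel, and leave the bottle, spool and yellow bin where they stand.

Things in the scene. Friction and masses are not known exactly. Their poses are not given: they have to be found in the camera images.
- drybox: Grey open box 240 x 250 x 100 mm, fixed to the bench, turned by up to 0.35 rad; origin at the centre of its underside, x axis from the robot side towards the hinge side. The orange panel that closes it is 240 mm from hinge to free edge, 250 mm wide and 10 mm thick and lies on the rim when shut, its top face then level and 110 mm above the bench.
- panel (a joint): Opening angle of the orange panel, rad: 0 = fully shut (solid stop), grows as its free edge rises, at most 0.8. It starts part-open (0.25 to 0.5). The hinge is stiff: the panel stays where it is left, and about 3 N downward at the free edge moves it.
- panel_edge (a point): Middle of the panel's free edge (the edge nearer the robot), on its top face. Moves with the panel. x axis: in the panel from the free edge towards the hinge; y: along the edge; z: out of the panel's top face.
- panel_hinge (a point): Middle of the hinge line, at the panel's underside, 240 mm from the free edge; fixed, 100 mm above the bench. Axes as for panel_edge (they tilt with the panel); its y axis is the hinge line, parallel to the bench.
- slot (a point): Centre of the top of the fastener: a black dial, 82 mm diameter, let into the panel 70 mm from the free edge (170 mm from the hinge), midway across, 2 mm proud of the panel. A slot 30 mm wide runs right across it (82 mm, closed at the ends by the panel); flat yellow floor 18 mm below this point. x axis: along the slot; y: across; z: out of the panel. Turns with the dial.
- fastener (a joint): Angle of the fastener, rad: 0 = unlocked (slot in line from free edge to hinge, at the white marks), grows clockwise seen from above, 1.571 = locked at its solid stop (slot parallel to the hinge, at the green marks). Starts between 0 and 0.3. It takes about 0.12 N m to turn and stays where it is left.
- bottle: White bottle with blue cap, 64 mm diameter, 140 mm high, standing loose beside the box; origin at the centre of its underside. Not to be disturbed.
- small_spool: Small black spool with green filament, 110 mm diameter, 50 mm high, lying flat and loose beside the box; origin at the centre of its underside. Not to be disturbed.
- parts_bin: Empty yellow bin 110 x 90 x 50 mm, loose on the bench beside the box; origin at the centre of its underside. Not to be disturbed.

How it is judged:
On the way, in this order (a step that is already met when the one before it is completed fails the run):
1. the panel is pushed fully shut (value of joint panel below 0.02 rad and value of joint fastener below 0.6 rad), for 0.2 s.
2. the fastener is turned to its locked stop with the panel shut (value of joint panel below 0.02 rad and value of joint fastener above 1.43 rad), for 0.2 s.
At the end, for the whole second after the job is handed in: The panel is shut (joint under 0.02 rad, about 5 mm at the free edge), the fastener is turned to within 0.14 rad of its locked stop, both are at rest, and bottle, spool and bin stand upright within 20 mm of where they started (all of step 2 and velocity of joint panel between -0.05 and 0.05 rad/s and velocity of joint fastener between -0.05 and 0.05 rad/s and not (distance of bottle from where it was at the start of the episode above 0.02 m) and not (distance of small_spool from where it was at the start of the episode above 0.02 m) and not (distance of parts_bin from where it was at the start of the episode above 0.02 m) and angle between each of bottle, small_spool, parts_bin's own z axis and vertical below 0.1 rad); the robot touches nothing.
It fails at once if the fastener is turned beyond 0.6 rad while the panel is not shut (over 0.06 rad): the cam would foul the rim (value of joint panel above 0.06 rad and value of joint fastener above 0.6 rad).
It fails at once if the panel is lifted (opened beyond 0.6 rad) (value of joint panel above 0.6 rad).
It fails at once if the bottle, spool or bin is moved by more than 20 mm, lifted or tipped over (distance of any of bottle, small_spool, parts_bin from where it was at the start of the episode above 0.02 m or angle between any of bottle, small_spool, parts_bin's own z axis and vertical above 0.35 rad).
It also fails if it takes over 51 s, if anything falls off the work surface, if the arm or the gripper's body presses on something with over 40 N, if the wrist force passes 120 N, or if a joint passes its speed limit or range.

ROBOT

A 6-joint arm with a two-finger parallel gripper is mounted at the origin on the work surface. World frame = base frame: x ahead of the robot, y to its left, z up, the work surface at z = 0. Lengths are in m, angles in rad, forces in N, time in s.
With the tool pointing down it reaches from about 0.325 to 0.75 m from the base axis. Payload 7.6 kg.
Tool frame: the origin (TCP) lies midway between the tips of the shut fingers; the grasp point (between the pads) lies 19 mm behind it; z points along the fingers, x is the direction in which the jaws open and shut, and the axes are right-handed (so a half turn about z gives the same grasp; the last joint's range is limited). The gripper opens to 85 mm and grips with 20 to 120 N. Pads are 22 mm wide; open, the fingers measure 114 mm over their backs; the gripper's body (76 mm by 85 mm) begins 54 mm behind the grasp point. The pads swing forward as they close: fully open they stand 13 mm farther back than shut.
Start: joints at [1.22, 0.052, 1.401, -0, 1.689, -0.07], TCP at [0.145, 0.504, 0.231] pointing down, gripper open.
Joint ranges: [-2.9, 2.9], [-0.91, 2.17], [0.12, 2.37], [-1.06, 4.2], [0.26, 2.73], [-2.93, 2.93]. Speed limits (rad/s): [2.57, 2.57, 3.01, 3.14, 3.14, 3.14].

INTERFACE

Orientations are given as a unit quaternion [w, x, y, z].
In Python, from station import get_state, snapshot, close_job gives the robot as it stands.
- The arm moves only by the shell command python3 -m pendant 'ROWS' [FORCE]. ROWS is JSON, a list of rows, each a list of 3 entries, a list of its own where there are three numbers: the shift along the tool's x, y, z in mm, then the turn, a rotation vector about the tool's x, y, z in degrees, then the finger opening in mm, from 0 to 85.4. A call has 1 to 8 rows; each row is the pose to reach, as a shift and turn from the pose commanded when the call began, along the tool's axes at that moment; what a row does not reach only later rows make up. A row lasts 1/10 s, in which the tool goes at most 50 mm and 8.59 degrees, less where a joint would pass 70% of its speed; a pose out of reach is approached as far as the arm can. A call with a gripper value outside its range is refused whole. The fingers move at their own pace and stop on an object; FORCE is the grip in N (left out, the last holds). Time passes only in rows, so rows that repeat a pose let the fingers close. It gives the time, the measured TCP pose, the force and the opening at its end, in the units of the state.
- get_state(): the state, without advancing time (a new reading comes with each control period).
- snapshot(name): name is "side" or "top" or "wrist"; returns a dict with "image" (420x560x3 uint8, red, green, blue), "z_map" (420x560 float32, m along the optical axis (not along the pixel's ray), 0 where there is no reading), "fx", "fy", "cx", "cy" (pixels), "k1" (the pictures are not rectified: a ray, as slopes to the right and down, at radius r is drawn at 1 + k1 r^2 times it, then the intrinsics apply), "pose" (4x4, takes a point from camera to world coordinates). Camera axes: x right, y up, looking along -z (the intrinsics and any distortion apply to the point x, -y, -z); pixel columns grow to the right and rows downward; lengths in m; the calibration is good to about 2 mm. A picture is of the moment at which its call begins.
- close_job(): hands the job in, once; it reports no verdict.
The state is a dict: "t": time; "joints": joint angles; "qvel": joint speeds; "joint_torque": joint torques, N m; "tcp_pos": TCP position; "tool_rot": TCP orientation; "force": force on the tool from outside, world axes, zero at the start; "torque": the same for the moment, N m; "width": opening from 0.0 (shut) to 1.0 (fully open).
Only numpy, scipy, OpenCV 4.12 (cv2) and the standard library are available. Lean on these libraries where they do the work, as an engineer would, in place of code of your own. Each camera call takes 0.05 s, during which the arm holds its last target.

## Working session

There is one attempt and no reset: what is moved stays moved. The work goes in short steps, Python scripts to look and compute and a shell command to move; the robot and the scene stay as the last step left them, time stands still between calls to the robot, and variables do not carry over. Pictures are saved under pics/ and viewed, and the job is handed in when it is done.

```bash
ls; mkdir -p pics; python3 - <<'E'
from station import *
import cv2
s=get_state();print(s)
import pickle
for n in("side","top","wrist"):
    d=snapshot(n);cv2.imwrite(f"pics/{n}0.png",cv2.cvtColor(d["image"],cv2.COLOR_RGB2BGR));pickle.dump(d,open(f"{n}0.pkl","wb"))
    print(n,d["fx"],d["cx"],d["cy"],d["k1"],d["pose"].round(3).tolist())
E
```

```text
pics
{'t': 0.0, 'joints': array([ 1.21970936e+00,  5.28088589e-02,  1.40175713e+00,  2.79234858e-05,
        1.68862008e+00, -7.03066116e-02]), 'qvel': array([ 0.00099587,  0.00103548, -0.0003266 ,  0.00105334,  0.00054234,
       -0.00084335]), 'joint_torque': array([-5.40939266e-05, -3.81670368e+01, -3.60182261e+01, -1.73386543e-04,
        6.21063795e-03, -1.41539883e-05]), 'tcp_pos': array([0.14534505, 0.50415027, 0.23047069]), 'tool_rot': array([ 4.21438508e-04,  7.99093733e-01,  6.01205931e-01, -6.76257059e-04]), 'force': array([0.98900086, 0.15871096, 0.67682465]), 'torque': array([0.0130703 , 0.07279885, 0.03005931]), 'width': 1.0009988193071955}
side 481.18179063098506 284.3050517609254 209.10383170113357 -0.12817462143067643 [[0.918, 0.205, -0.339, 0.14], [-0.396, 0.507, -0.766, -0.895], [0.015, 0.837, 0.546, 0.841], [0.0, 0.0, 0.0, 1.0]]
top 395.4323762279569 274.77176077375856 210.57648418545767 -0.037317842926394305 [[-0.007, 0.987, -0.163, 0.451], [-1.0, -0.012, -0.026, 0.109], [-0.028, 0.163, 0.986, 0.967], [0.0, 0.0, 0.0, 1.0]]
wrist 332.63710322117413 281.8689030392686 212.4492349529577 -0.0033087934572733 [[0.279, -0.918, -0.281, 0.074], [0.96, 0.266, 0.083, 0.526], [-0.001, -0.293, 0.956, 0.374], [0.0, 0.0, 0.0, 1.0]]
```

View pics/top0.png

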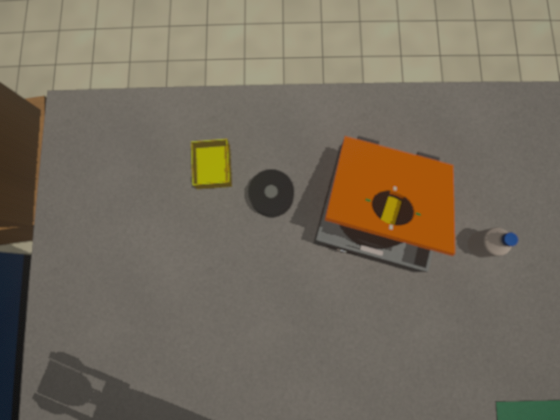

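View pics/side0.png

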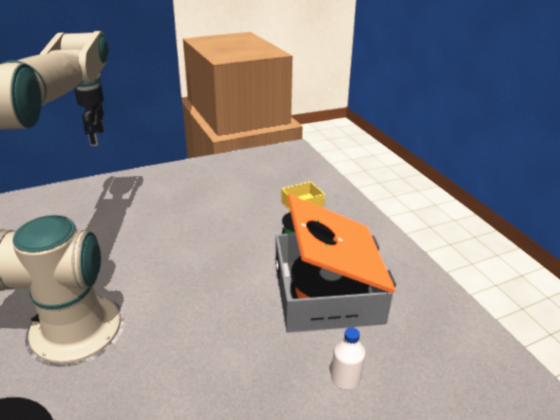

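The top view shows the orange panel at cols 328-456, rows 138-250, the dial at about (392,208), the spool at (271,193), the bin at (211,163) and the bottle at (500,240). The side view agrees: the free edge is raised towards the robot and the bottle is at the near side. Next I'll measure the panel.

```bash
cat > h.py <<'E'
import numpy as np, cv2
def rays(d,uv):
    K=np.array([[d["fx"],0,d["cx"]],[0,d["fy"],d["cy"]],[0,0,1.]])
    p=cv2.undistortPoints(np.float64(uv).reshape(-1,1,2),K,np.array([d["k1"],0,0,0.]))[:,0]
    c=np.c_[p[:,0],-p[:,1],-np.ones(len(p))]
    return d["pose"][:3,3],c@d["pose"][:3,:3].T
def depthpts(d,mask):
    v,u=np.nonzero(mask&(d["z_map"]>0)); o,r=rays(d,np.c_[u,v])
    return o+r*d["z_map"][v,u][:,None]
def onplane(d,uv,p0,n):
    o,r=rays(d,uv); return o+r*(((p0-o)@n)/(r@n))[:,None]
def hsv(d): return cv2.cvtColor(d["image"],cv2.COLOR_RGB2HSV)
def panelplane(P):
    for _ in range(3):
        c=P.mean(0); n=np.linalg.svd(P-c,full_matrices=False)[2][2]; n*=np.sign(n[2])
        e=(P-c)@n; P=P[abs(e)<max(.003,2*e.std())]
    return c,n,e.std()
E
python3 - <<'E'
from h import *
import pickle
for nm in("top","side"):
    d=pickle.load(open(nm+"0.pkl","rb"));H=hsv(d)
    m=((H[...,0]>=5)&(H[...,0]<=16)&(H[...,1]>200)&(H[...,2]>120)).astype(np.uint8)
    n,l,st,_=cv2.connectedComponentsWithStats(m); k=1+st[1:,4].argmax(); m=(l==k).astype(np.uint8)
    P=depthpts(d,cv2.erode(m,np.ones((5,5)))>0)
    c,nn,s=panelplane(P); print(nm,st[k],"plane",c.round(4),nn.round(4),s.round(4),"tilt",np.arccos(nn[2]).round(3),"yaw(dir of -horiz n)",np.arctan2(-nn[1],-nn[0]).round(3))
    ct=max(cv2.findContours(m,0,1)[0],key=cv2.contourArea)
    q=cv2.approxPolyDP(cv2.convexHull(ct),6,True)[:,0];print(q.tolist());print(onplane(d,q,c,nn).round(4).tolist())
    # dial yellow / black
    if nm=="top":
        y=((H[...,0]>20)&(H[...,0]<35)&(H[...,1]>150)&(H[...,2]>80)).astype(np.uint8)
        n,l,st,ce=cv2.connectedComponentsWithStats(y)
        for i in range(1,n):
            if st[i,4]>30:
                r=cv2.minAreaRect(np.argwhere(l==i)[:,::-1].astype(np.float32));print("yellow",st[i],ce[i],r)
        g=depthpts(d,(l>0)&(y>0))
E
python3 - <<'E'
import cv2
im=cv2.imread("pics/top0.png")[120:280,310:530];cv2.imwrite("pics/topz.png",cv2.resize(im,None,fx=3.6,fy=3.6,interpolation=2))
E
```

```text
top [ 326  138  128  116 9302] plane [ 0.6193 -0.1153  0.1709] [ 0.4519 -0.135   0.8818] 0.001 tilt 0.491 yaw(dir of -horiz n) 2.851
[[345, 138], [451, 166], [453, 253], [326, 218]]
[[0.7552, -0.0277, 0.1147], [0.6875, -0.2604, 0.1137], [0.4896, -0.2032, 0.2239], [0.5582, 0.0316, 0.2247]]
yellow [ 192  139   39   49 1750] [210.60057143 163.63828571] ((210.306640625, 163.32595825195312), (47.04015350341797, 38.420509338378906), 86.98721313476562)
yellow [380 196  21  28 398] [390.66331658 209.68844221] ((390.9921875, 209.52227783203125), (15.809626579284668, 26.852767944335938), 19.29004669189453)Traceback (most recent call last):
  File "<stdin>", line 7, in <module>
  File "h.py", line 8, in depthpts
    v,u=np.nonzero(mask&(d["z_map"]>0)); o,r=rays(d,np.c_[u,v])
                                             ~~~~^^^^^^^^^^^^^^
  File "h.py", line 4, in rays
    p=cv2.undistortPoints(np.float64(uv).reshape(-1,1,2),K,np.array([d["k1"],0,0,0.]))[:,0]
      ~~~~~~~~~~~~~~~~~~~^^^^^^^^^^^^^^^^^^^^^^^^^^^^^^^^^^^^^^^^^^^^^^^^^^^^^^^^^^^^^
cv2.error: OpenCV(4.12.0) /io/opencv/modules/calib3d/src/undistort.dispatch.cpp:347: error: (-215:Assertion failed) CV_IS_MAT(_src) && CV_IS_MAT(_dst) && (_src->rows == 1 || _src->cols == 1) && (_dst->rows == 1 || _dst->cols == 1) && _src->cols + _src->rows - 1 == _dst->rows + _dst->cols - 1 && (CV_MAT_TYPE(_src->type) == CV_32FC2 || CV_MAT_TYPE(_src->type) == CV_64FC2) && (CV_MAT_TYPE(_dst->type) == CV_32FC2 || CV_MAT_TYPE(_dst->type) == CV_64FC2) in function 'cvUndistortPointsInternal'
```

View pics/topz.png

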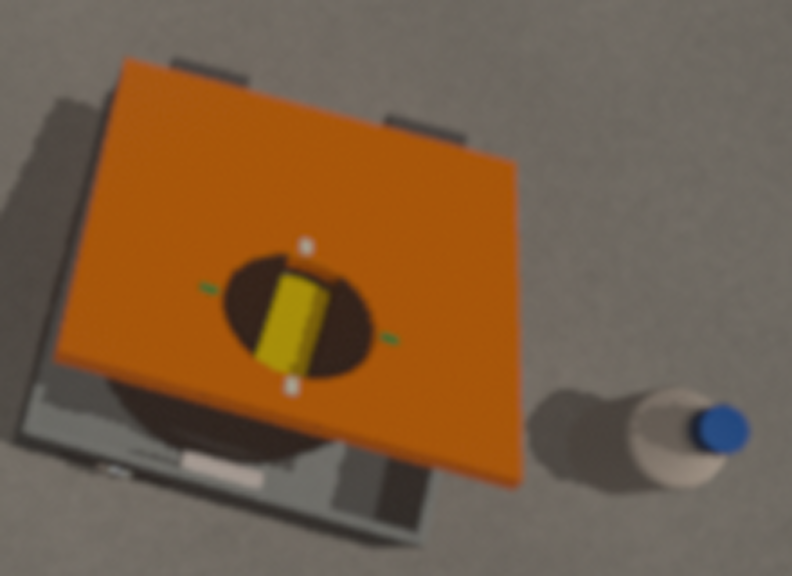

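The panel is open about 0.49 rad, with the box yawed about -0.285 rad. I'll shut the fingers and move above a push point near the free edge, clear of the dial, staying high.

```bash
python3 -m pendant '[[[-20,26,-30],[0,0,6],0],[[-48,64,-50],[0,0,13],0],[[-76,102,-50],[0,0,20],0],[[-104,140,-50],[0,0,27],0],[[-132,178,-50],[0,0,34],0],[[-160,216,-50],[0,0,41],0],[[-188,254,-50],[0,0,48],0],[[-216,292,-50],[0,0,55],0]]' 30
python3 - <<'E'
from station import *; import numpy as np
from scipy.spatial.transform import Rotation as R
s=get_state();q=s["tool_rot"];r=R.from_quat(np.roll(q,-1)).as_matrix()
d=np.array([.5477,-.0196,.26])-s["tcp_pos"];print(s["tcp_pos"],s["joints"].round(3),r[:,0].round(3),"need",(r.T@d*1000).round(1),s["force"].round(2),s["width"])
E
```

```text
t: 0.95
tcp_pos: [0.3669, 0.2142, 0.2813]
tool_rot: [-0.0, 0.987, 0.162, 0.0]
force: [1.5, -0.1, -0.2]
width: 0.004
[0.3668689  0.21424646 0.28126704] [ 0.442 -0.241  1.576  0.     1.806  0.116] [0.948 0.319 0.   ] need [ 96.6 279.4  21.3] [ 1.49 -0.13 -0.18] 0.0038526758224819747
```

```bash
python3 -m pendant '[[[14,40,0],[0,0,6],0],[[28,80,0],[0,0,12],0],[[42,120,0],[0,0,18],0],[[56,160,0],[0,0,24],0],[[70,200,5],[0,0,30],0],[[83,240,15],[0,0,36],0],[[96,279,21],[0,0,40],0],[[96,279,21],[0,0,40],0]]'
python3 - <<'E'
from station import *; import numpy as np,pickle,cv2
s=get_state();print(s["tcp_pos"],s["joints"].round(3),s["force"].round(2),s["width"])
for n in("side","top"):
    d=snapshot(n);cv2.imwrite(f"pics/{n}1.png",cv2.cvtColor(d["image"],cv2.COLOR_RGB2BGR))
E
```

```text
t: 1.75
tcp_pos: [0.5484, -0.0204, 0.2573]
tool_rot: [0.001, 0.983, -0.186, -0.002]
force: [-0.2, -0.6, -0.3]
width: 0.003
[ 0.54837957 -0.02044769  0.25725613] [-1.040e-01  1.180e-01  1.280e+00 -1.000e-03  1.748e+00  2.700e-01] [-0.22 -0.6  -0.25] 0.0027987072523924157
```

View pics/side1.png

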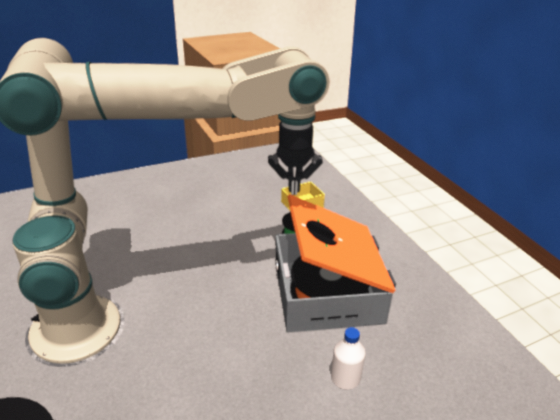

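View pics/top1.png

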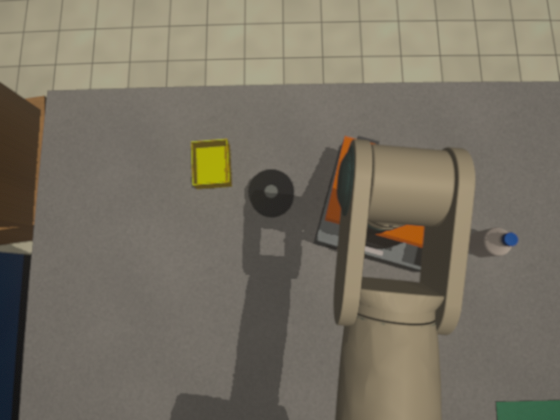

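The side view shows the shut fingertips at (295,195), just above the panel near its free edge. The top view shows the bin, spool and bottle where they were. Pressing down now.

```bash
python3 -m pendant '[[[0,0,12],[0,0,0],0],[[0,0,24],[0,0,0],0],[[0,0,34],[0,0,0],0],[[0,0,42],[0,0,0],0],[[0,0,50],[0,0,0],0],[[0,0,58],[0,0,0],0],[[0,0,66],[0,0,0],0],[[0,0,74],[0,0,0],0]]'
python3 -m pendant '[[[0,0,10],[0,0,0],0],[[0,0,20],[0,0,0],0],[[0,0,30],[0,0,0],0],[[0,0,40],[0,0,0],0],[[0,0,50],[0,0,0],0],[[0,0,57],[0,0,0],0],[[0,0,63],[0,0,0],0],[[0,0,66],[0,0,0],0]]'
```

```text
t: 2.65
tcp_pos: [0.5475, -0.0167, 0.186]
tool_rot: [-0.0, 0.983, -0.183, 0.0]
force: [-0.7, 0.3, 3.6]
width: -0.002
t: 3.45
tcp_pos: [0.5471, -0.0168, 0.1195]
tool_rot: [-0.0, 0.983, -0.183, -0.001]
force: [-2.2, 1.1, 3.6]
width: -0.006
```

```bash
python3 -m pendant '[[[0,0,3],[0,0,0],0],[[0,0,6],[0,0,0],0],[[0,0,8],[0,0,0],0],[[0,0,10],[0,0,0],0]]'
python3 -m pendant '[[[0,0,1],[0,0,0],0],[[0,0,2],[0,0,0],0],[[0,0,2],[0,0,0],0]]'
```

```text
t: 3.85
tcp_pos: [0.5475, -0.0168, 0.1103]
tool_rot: [-0.0, 0.983, -0.183, 0.0]
force: [-2.0, 0.2, 3.6]
width: 0.002
t: 4.15
tcp_pos: [0.5476, -0.0168, 0.1099]
tool_rot: [-0.0, 0.983, -0.183, 0.0]
force: [-7.4, 1.2, 11.8]
width: -0.003
```

Stop reached: z is 110 mm and the force rose to 12 N. I'll raise the arm and look with the wrist camera.

```bash
python3 -m pendant '[[[0,0,0],[0,0,0],0],[[0,0,0],[0,0,0],0],[[0,0,-30],[0,0,0],0],[[0,0,-75],[0,0,0],0],[[0,0,-120],[0,0,0],0],[[0,0,-150],[0,0,0],0],[[0,0,-150],[0,0,0],0],[[0,0,-150],[0,0,0],0]]'
python3 - <<'E'
from station import *; import numpy as np,pickle,cv2
s=get_state();print(s["tcp_pos"],s["joints"].round(3),s["force"].round(2),s["width"])
for n in("side","wrist"):
    d=snapshot(n);cv2.imwrite(f"pics/{n}2.png",cv2.cvtColor(d["image"],cv2.COLOR_RGB2BGR));pickle.dump(d,open(n+"2.pkl","wb"))
print(d["pose"].round(3))
E
```

```text
t: 4.95
tcp_pos: [0.5477, -0.0169, 0.2582]
tool_rot: [-0.0, 0.983, -0.183, 0.001]
force: [0.0, 0.1, 0.2]
width: 0.005
[ 0.54772994 -0.01694908  0.2581924 ] [-0.098  0.112  1.285 -0.     1.744  0.27 ] [0.04 0.07 0.21] 0.005173660060347664
[[ 0.932  0.345  0.108  0.575]
 [-0.362  0.891  0.273  0.053]
 [-0.002 -0.294  0.956  0.4  ]
 [ 0.     0.     0.     1.   ]]
```

View pics/side2.png

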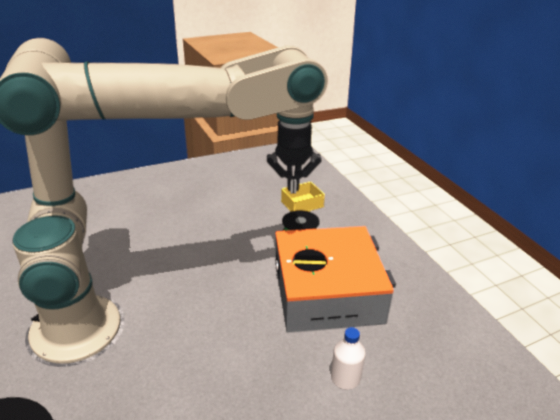

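View pics/wrist2.png

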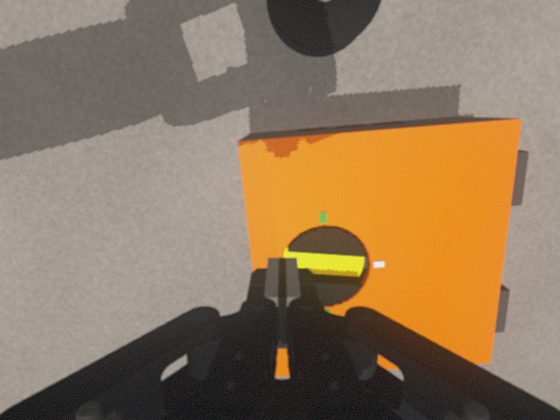

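The side view shows the panel lying flush on the box, with the dial at (311,261) and the slot roughly in line with the white marks. In the wrist view the fingers partly hide the dial at (327,266), so I'll shift for a clear view.

```bash
python3 -m pendant '[[[0,30,0],[0,0,0],0],[[0,60,0],[0,0,0],0],[[0,70,0],[0,0,0],40],[[0,70,0],[0,0,0],40],[[0,70,0],[0,0,0],40],[[0,70,0],[0,0,0],40],[[0,70,0],[0,0,0],40]]'
python3 - <<'E'
from station import *; import numpy as np,pickle,cv2
d=snapshot("wrist");cv2.imwrite("pics/wrist3.png",cv2.cvtColor(d["image"],cv2.COLOR_RGB2BGR));pickle.dump(d,open("wrist3.pkl","wb"))
E
```

```text
t: 5.75
tcp_pos: [0.5225, -0.0813, 0.2581]
tool_rot: [-0.0, 0.983, -0.182, -0.0]
force: [-0.2, 0.1, 0.9]
width: 0.472
```

View pics/wrist3.png

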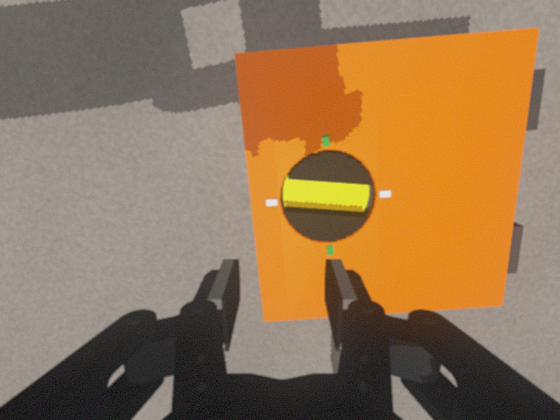

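The clear wrist view shows the dial at (328,196) and its slot from (284,192) to (370,198). The white marks are at (271,203) and (385,194), and the green marks at (325,141) and (330,250).

```bash
cat > meas.py <<'E'
from h import *
import pickle,sys
d=pickle.load(open(sys.argv[1],"rb"));H=hsv(d);h,s,v=[H[...,i].astype(int) for i in range(3)]
roi=np.zeros(h.shape,bool);roi[100:258,255:400]=1
Z=np.array([0,0,1.])
def comps(m,a):
    n,l,st,ce=cv2.connectedComponentsWithStats((m&roi).astype(np.uint8));return [(st[i,4],ce[i],l==i) for i in range(1,n) if st[i,4]>=a]
for nm,m in(("white",(s<60)&(v>180)),("green",(h>40)&(h<80)&(s>80)&(v>50))):
    c=[x for x in comps(m,15)];P=onplane(d,[x[1] for x in c],np.array([0,0,.11]),Z);print(nm,[x[0] for x in c],P.round(4).tolist(),"mid",P.mean(0).round(4))
    if len(c)==2: e=P[1]-P[0];print("  angle",np.degrees(np.arctan2(e[1],e[0])).round(2),"len",np.linalg.norm(e).round(4))
y=max(comps((h>22)&(h<36)&(s>120)&(v>90),50),key=lambda x:x[0])
o=(h>=4)&(h<=18)&(s>150)&(v>100)
dial=max(comps(~o&~((s<60)&(v>180)),500),key=lambda x:x[0])
ct=max(cv2.findContours(dial[2].astype(np.uint8),0,1)[0],key=cv2.contourArea)[:,0]
Q=onplane(d,ct,np.array([0,0,.111]),Z)[:,:2];(c,r)=cv2.minEnclosingCircle((Q*1000).astype(np.float32));el=cv2.fitEllipse((Q*1000).astype(np.float32));print("dial",c,r,el)
uv=np.argwhere(y[2])[:,::-1];F=onplane(d,uv,np.array([0,0,.094]),Z)[:,:2]*1000
print("yellow minrect",cv2.minAreaRect(F.astype(np.float32)))
w,V=np.linalg.eigh(np.cov(F.T));print("yellow pca angle",np.degrees(np.arctan2(V[1,1],V[0,1])),"mean",F.mean(0))
Pp=depthpts(d,o&~cv2.dilate(dial[2].astype(np.uint8),np.ones((9,9))).astype(bool))
print("panel plane",*panelplane(Pp)); print("floor z",np.median(depthpts(d,y[2])[:,2]))
E
python3 meas.py wrist3.pkl
```

```text
white [np.int32(70), np.int32(73)] [[0.61, -0.1108, 0.11], [0.5121, -0.0816, 0.11]] mid [ 0.561  -0.0962  0.11  ]
  angle 163.35 len 0.1022
green [np.int32(59), np.int32(44)] [[0.5756, -0.0475, 0.11], [0.5464, -0.1453, 0.11]] mid [ 0.561  -0.0964  0.11  ]
  angle -106.6 len 0.102
dial (560.3906860351562, -95.34441375732422) 42.102012634277344 ((560.5982666015625, -95.12339782714844), (81.12374877929688, 82.49248504638672), 161.7991485595703)
yellow minrect ((560.8966674804688, -96.41845703125), (31.26630973815918, 83.0998306274414), 65.04560852050781)
yellow pca angle 154.31646329433272 mean [560.7291421  -96.85394442]
panel plane [ 0.62386553 -0.09255837  0.11035169] [ 4.63980601e-04 -7.11122662e-05  9.99999890e-01] 0.0007013937123005034
floor z 0.0944070699657002
```

```bash
cat > need.py <<'E'
from station import *; import numpy as np,sys
from scipy.spatial.transform import Rotation as R
s=get_state();r=R.from_quat(np.roll(s["tool_rot"],-1)).as_matrix()
d=np.array([.561,-.096,.140])-s["tcp_pos"];a=np.degrees(np.arctan2(r[1,0],r[0,0]))
print(s["tcp_pos"].round(4),"shift",(r.T@d*1000).round(1),"xang",a.round(2),"turn to -25.2:",(a+25.2).round(2),"F",s["force"].round(2),"T",s["torque"].round(3),"w",s["width"],"q6",s["joints"][5].round(3))
E
python3 need.py
```

```text
[ 0.5224 -0.0814  0.2582] shift [ 41.2  -0.2 118.2] xang -21.03 turn to -25.2: 4.17 F [-0.3  -0.52 -0.32] T [-0.024  0.037  0.04 ] w 0.47009971654264143 q6 0.142
```

```bash
python3 -m pendant '[[[20,0,0],[0,0,2],40],[[41,0,20],[0,0,4.2],40],[[41,0,55],[0,0,4.2],40],[[41,0,90],[0,0,4.2],40],[[41,0,112],[0,0,4.2],40],[[41,0,118],[0,0,4.2],40],[[41,0,118],[0,0,4.2],40],[[41,0,118],[0,0,4.2],40]]'
python3 need.py
python3 - <<'E'
from station import *; import numpy as np,pickle,cv2
for n in("wrist","side"):
    d=snapshot(n);im=cv2.cvtColor(d["image"],cv2.COLOR_RGB2BGR)
    if n=="side": im=cv2.resize(im[200:330,230:410],None,fx=4,fy=4,interpolation=2)
    cv2.imwrite(f"pics/{n}4.png",im)
E
```

```text
t: 6.6
tcp_pos: [0.5613, -0.0969, 0.1421]
tool_rot: [-0.0, 0.976, -0.219, 0.001]
force: [0.7, -0.4, 1.1]
width: 0.467
[ 0.5613 -0.0969  0.1421] shift [-0.7 -0.6  2.1] xang -25.27 turn to -25.2: -0.07 F [ 0.74 -0.4   1.14] T [0.018 0.066 0.007] w 0.46732342974193875 q6 0.205
```

View pics/wrist4.png

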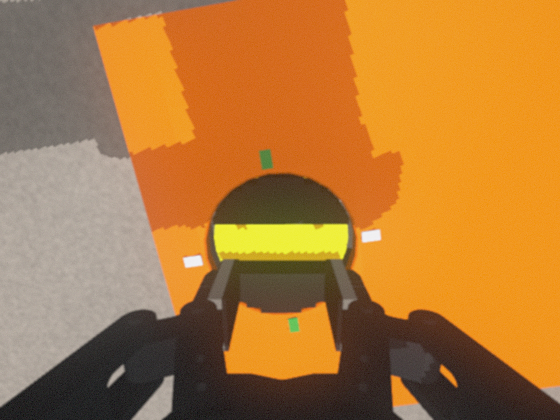

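View pics/side4.png

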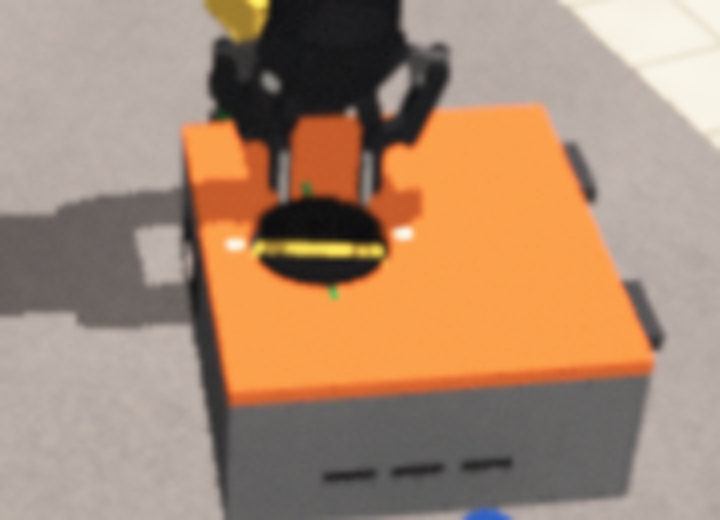

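The wrist view shows the slot level at rows 224-260 and parallel to the jaw axis. The pads at cols 228 and 340 straddle the dial centre at col 281. Now going down gently, watching the force.

```bash
python3 -m pendant '[[[-0.5,-0.5,8],[0,0,0],37],[[-0.5,-0.5,16],[0,0,0],37],[[-0.5,-0.5,24],[0,0,0],37],[[-0.5,-0.5,28],[0,0,0],37],[[-0.5,-0.5,32],[0,0,0],37],[[-0.5,-0.5,32],[0,0,0],37]]'
python3 need.py
python3 -m pendant '[[[0,0,2],[0,0,0],37],[[0,0,4],[0,0,0],37],[[0,0,6],[0,0,0],37],[[0,0,8],[0,0,0],37],[[0,0,8],[0,0,0],37]]'
python3 need.py
```

```text
t: 7.3
tcp_pos: [0.56, -0.0961, 0.1075]
tool_rot: [-0.0, 0.976, -0.219, -0.001]
force: [-0.7, -0.2, 0.2]
width: 0.436
[ 0.56   -0.0961  0.1075] shift [  0.8  -0.6 -32.5] xang -25.29 turn to -25.2: -0.09 F [-0.68 -0.24  0.21] T [0.006 0.009 0.003] w 0.4358406864639198 q6 0.206
t: 7.8
tcp_pos: [0.5601, -0.0962, 0.0999]
tool_rot: [-0.0, 0.976, -0.219, -0.0]
force: [-1.1, 0.5, 0.3]
width: 0.434
[ 0.5601 -0.0962  0.0999] shift [  0.7  -0.5 -40.1] xang -25.29 turn to -25.2: -0.09 F [-1.09  0.49  0.32] T [-0.023  0.002  0.027] w 0.4343077274041319 q6 0.206
```

```bash
python3 -m pendant '[[[0,0,2],[0,0,0],37],[[0,0,4],[0,0,0],37],[[0,0,6],[0,0,0],37],[[0,0,6],[0,0,0],37]]'
python3 need.py
python3 -m pendant '[[[0.5,-0.5,0],[0,0,4],37],[[0.5,-0.5,0],[0,0,8],37],[[0.5,-0.5,0],[0,0,12],37],[[0.5,-0.5,0],[0,0,16],37],[[0.5,-0.5,0],[0,0,20],37],[[0.5,-0.5,0],[0,0,20],37]]'
python3 need.py
```

```text
t: 8.2
tcp_pos: [0.56, -0.0962, 0.0938]
tool_rot: [-0.0, 0.976, -0.219, -0.0]
force: [0.2, 0.7, -0.1]
width: 0.428
[ 0.56   -0.0962  0.0938] shift [  0.8  -0.6 -46.2] xang -25.29 turn to -25.2: -0.09 F [ 0.23  0.68 -0.15] T [ 0.018 -0.024  0.085] w 0.4280827910283419 q6 0.206
t: 8.8
tcp_pos: [0.5607, -0.0961, 0.0942]
tool_rot: [0.0, 0.923, -0.385, -0.0]
force: [-0.9, 0.3, 0.7]
width: 0.433
[ 0.5607 -0.0961  0.0942] shift [  0.1  -0.3 -45.8] xang -45.33 turn to -25.2: -20.13 F [-0.94  0.25  0.67] T [-0.062  0.172  0.056] w 0.43286431466129793 q6 0.557
```

```bash
python3 - <<'E'
from station import *; import numpy as np,pickle,cv2
for n in("wrist","side"):
    d=snapshot(n);im=cv2.cvtColor(d["image"],cv2.COLOR_RGB2BGR)
    if n=="side": im=cv2.resize(im[200:330,230:410],None,fx=4,fy=4,interpolation=2)
    cv2.imwrite(f"pics/{n}5.png",im)
E
```

```text
(no output)
```

View pics/wrist5.png

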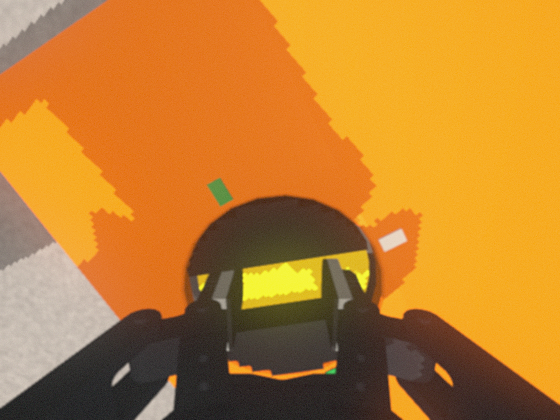

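View pics/side5.png

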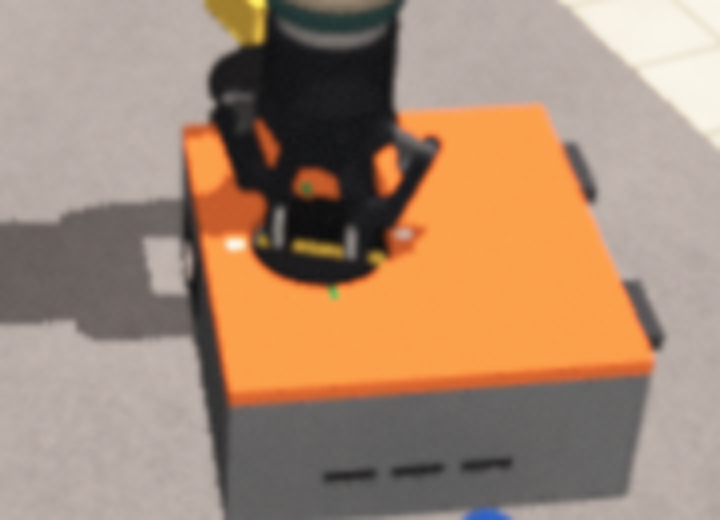

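The wrist view shows both tips in the slot and the dial turning with them. The slot lags about 8°, running from (195,280) to (370,258). Continuing to turn.

```bash
python3 -m pendant '[[[0,0,0],[0,0,6],37],[[0,0,0],[0,0,12],37],[[0,0,0],[0,0,18],37],[[0,0,0],[0,0,24],37],[[0,0,0],[0,0,30],37],[[0,0,0],[0,0,36],37],[[0,0,0],[0,0,42],37],[[0,0,0],[0,0,48],37]]'
python3 need.py
python3 -m pendant '[[[0,0,0],[0,0,4],37],[[0,0,0],[0,0,8],37],[[0,0,0],[0,0,12],37],[[0,0,0],[0,0,15],37],[[0,0,0],[0,0,18],37],[[0,0,0],[0,0,18],37]]'
python3 need.py
```

```text
t: 9.7
tcp_pos: [0.5609, -0.096, 0.0943]
tool_rot: [-0.0, -0.686, 0.728, 0.0]
force: [-1.3, -0.9, 1.0]
width: 0.432
[ 0.5609 -0.096   0.0943] shift [  0.   -0.1 -45.7] xang -93.43 turn to -25.2: -68.23 F [-1.27 -0.95  0.97] T [-0.14   0.233  0.063] w 0.43244432924668874 q6 1.396
t: 10.3
tcp_pos: [0.561, -0.096, 0.0943]
tool_rot: [0.0, -0.565, 0.825, -0.0]
force: [0.1, -0.2, -0.1]
width: 0.433
[ 0.561  -0.096   0.0943] shift [  0.   -0.  -45.7] xang -111.24 turn to -25.2: -86.04 F [ 0.12 -0.15 -0.13] T [-0.044  0.057 -0.007] w 0.43263657587455123 q6 1.707
```

```bash
python3 -m pendant '[[[0,0,0],[0,0,2],37],[[0,0,0],[0,0,3],37],[[0,0,0],[0,0,3],37]]'; python3 need.py
python3 -m pendant '[[[0,0,0],[0,0,1],37],[[0,0,0],[0,0,2],37],[[0,0,0],[0,0,2],37]]'; python3 need.py
python3 - <<'E'
from station import *; import cv2
d=snapshot("wrist");cv2.imwrite("pics/wrist6.png",cv2.cvtColor(d["image"],cv2.COLOR_RGB2BGR))
E
```

```text
t: 10.6
tcp_pos: [0.561, -0.096, 0.0943]
tool_rot: [0.0, -0.543, 0.84, -0.0]
force: [-1.2, -1.0, 1.1]
width: 0.431
[ 0.561  -0.096   0.0943] shift [  0.   -0.  -45.7] xang -114.21 turn to -25.2: -89.01 F [-1.16 -1.04  1.12] T [-0.088 -0.057  0.09 ] w 0.4313992563526181 q6 1.759
t: 10.9
tcp_pos: [0.561, -0.096, 0.0943]
tool_rot: [0.0, -0.528, 0.849, -0.0]
force: [1.3, -0.6, 0.2]
width: 0.435
[ 0.561  -0.096   0.0943] shift [  0.   -0.  -45.7] xang -116.31 turn to -25.2: -91.11 F [ 1.33 -0.61  0.21] T [-0.049  0.003  0.069] w 0.4351032075479174 q6 1.796
```

View pics/wrist6.png

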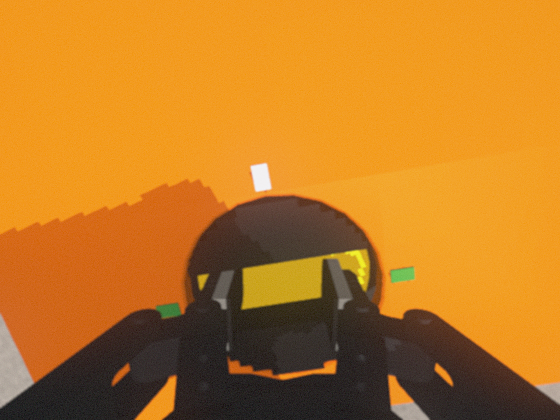

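The wrist view shows the slot now within a degree or two of the line through the green marks at (168,311) and (402,274). I'll turn a little further to feel the stop.

```bash
for i in 1; do python3 -m pendant '[[[0,0,0],[0,0,1],37],[[0,0,0],[0,0,2],37],[[0,0,0],[0,0,2],37]]'; python3 need.py; done; python3 -m pendant '[[[0,0,0],[0,0,1],37],[[0,0,0],[0,0,1],37],[[0,0,0],[0,0,1],37]]'; python3 need.py
```

```text
t: 11.25
tcp_pos: [0.561, -0.096, 0.0943]
tool_rot: [0.0, -0.513, 0.858, -0.0]
force: [1.1, -1.0, -0.4]
width: 0.434
[ 0.561  -0.096   0.0943] shift [  0.   -0.  -45.7] xang -118.24 turn to -25.2: -93.04 F [ 1.08 -0.95 -0.43] T [-0.192 -0.117  1.182] w 0.43357386312912344 q6 1.83
t: 11.55
tcp_pos: [0.561, -0.0959, 0.0943]
tool_rot: [0.0, -0.506, 0.863, -0.0]
force: [1.7, -1.5, -0.2]
width: 0.436
[ 0.561  -0.0959  0.0943] shift [  0.1  -0.  -45.7] xang -119.22 turn to -25.2: -94.02 F [ 1.65 -1.51 -0.17] T [-0.235 -0.138  2.07 ] w 0.4358281631847143 q6 1.847
```

The moment jumped to 2.1 N m, so the fastener is on its stop. I'll turn back through the slack to free the fingers, lift straight out and move away to check.

```bash
python3 -m pendant '[[[0,0,0],[0,0,-4],37],[[0,0,0],[0,0,-8],37],[[0,0,0],[0,0,-11],37],[[0,0,0],[0,0,-11],37]]'; python3 need.py
python3 -m pendant '[[[0,0,-6],[0,0,0],37],[[0,0,-14],[0,0,0],37],[[0,0,-30],[0,0,0],37],[[0,0,-60],[0,0,0],37],[[0,0,-100],[0,0,0],37],[[0,0,-140],[0,0,0],37],[[0,0,-165],[0,0,0],37],[[0,0,-165],[0,0,0],37]]'; python3 need.py
python3 - <<'E'
from station import *; import cv2,pickle
for n in("wrist","side"):
    d=snapshot(n);cv2.imwrite(f"pics/{n}7.png",cv2.cvtColor(d["image"],cv2.COLOR_RGB2BGR));pickle.dump(d,open(n+"7.pkl","wb"))
E
```

```text
t: 11.95
tcp_pos: [0.5608, -0.0959, 0.0942]
tool_rot: [0.0, -0.585, 0.811, 0.0]
force: [-0.9, 0.3, 0.2]
width: 0.434
[ 0.5608 -0.0959  0.0942] shift [ -0.   -0.2 -45.8] xang -108.4 turn to -25.2: -83.2 F [-0.92  0.29  0.2 ] T [ 0.001 -0.015 -0.024] w 0.43430090554369394 q6 1.657
t: 12.75
tcp_pos: [0.5622, -0.0963, 0.2654]
tool_rot: [0.003, -0.585, 0.811, -0.004]
force: [-0.1, -0.5, -0.0]
width: 0.435
[ 0.5622 -0.0963  0.2654] shift [  0.2   2.4 125.4] xang -108.36 turn to -25.2: -83.16 F [-0.14 -0.52 -0.04] T [ 0.023  0.014 -0.071] w 0.43493013447884254 q6 1.657
```

View pics/wrist7.png

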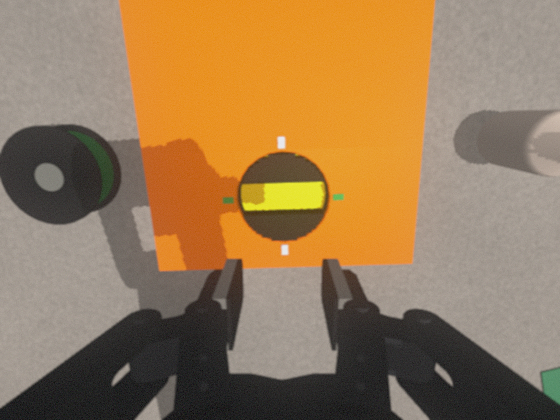

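View pics/side7.png

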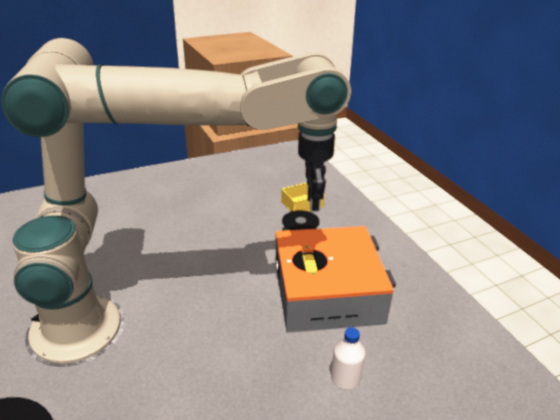

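The wrist view shows the slot from (241,198) to (326,194), in line with the green marks at (228,200) and (338,197). The side view shows the panel flush and the bottle at (348,358), unmoved. I'll check with numbers.

```bash
sed -i 's/roi\[100:258,255:400\]/roi[128:258,215:352]/' meas.py; python3 meas.py wrist7.pkl; python3 - <<'E'
import cv2,numpy as np
a,b=[cv2.imread(f"pics/side{i}.png") for i in(2,7)]
for n,(r0,r1,c0,c1) in dict(bottle=(325,395,325,375),spool=(208,228,280,300),bin=(185,210,282,305)).items():
    print(n,np.abs(a[r0:r1,c0:c1].astype(int)-b[r0:r1,c0:c1]).mean())
E
```

```text
white [np.int32(76), np.int32(57)] [[0.6099, -0.1104, 0.11], [0.5119, -0.0811, 0.11]] mid [ 0.5609 -0.0958  0.11  ]
  angle 163.39 len 0.1023
green [np.int32(47), np.int32(35)] [[0.5462, -0.1447, 0.11], [0.5757, -0.0466, 0.11]] mid [ 0.561  -0.0957  0.11  ]
  angle 73.25 len 0.1024
dial (561.2312622070312, -96.53235626220703) 41.96855545043945 ((561.692626953125, -95.94596862792969), (80.28047180175781, 81.85150146484375), 73.04170227050781)
yellow minrect ((559.461181640625, -94.75146484375), (81.33316802978516, 29.30487823486328), 72.97740936279297)
yellow pca angle 74.88969313763492 mean [558.95665882 -96.16982691]
panel plane [ 0.62437939 -0.11415075  0.1104019 ] [ 5.62226890e-04 -4.10884381e-04  9.99999758e-01] 0.0007257675135643448
floor z 0.09454343813838728
bottle 1.043047619047619
spool 10.41
bin 12.481159420289854
```

Slot angle is 73.0° against 73.25° for the green marks, and the panel is level at 110.4 mm. One top picture to check the spool, bin and bottle.

```bash
python3 - <<'E'
from station import *; from h import *; import pickle
a=pickle.load(open("top0.pkl","rb"));b=snapshot("top");cv2.imwrite("pics/top8.png",cv2.cvtColor(b["image"],cv2.COLOR_RGB2BGR))
for n,f,(r0,r1,c0,c1) in(("bin",lambda H:(H[...,0]>20)&(H[...,0]<35)&(H[...,1]>150),(130,200,180,240)),("spool",lambda H:H[...,2]<55,(165,222,245,297)),("cap",lambda H:(H[...,0]>100)&(H[...,0]<130)&(H[...,1]>150),(225,255,485,525))):
    for d in(a,b):
        m=f(hsv(d)[r0:r1,c0:c1]);p=np.argwhere(m);print(n,len(p),(p.mean(0)+[r0,c0]).round(1))
E
```

```text
bin 1750 [163.6 210.6]
bin 1749 [163.7 210.6]
spool 1401 [193.  270.8]
spool 1417 [193.4 271.2]
cap 118 [238.9 510. ]
cap 0 [nan nan]<stdin>:5: RuntimeWarning: Mean of empty slice.
  ret = um.true_divide(
```

View pics/top8.png

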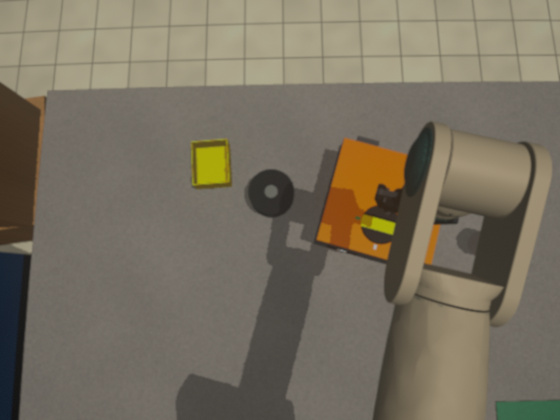

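The top view shows the bin and spool at the same pixels as at the start. The arm hides the bottle here, but the side view showed it unchanged. Handing in.

```bash
python3 -c "
from station import *
s=get_state();print(s['t'],s['force'].round(2),abs(s['qvel']).max());print(close_job())"
```

```text
12.9 [-0.49  0.3   0.14] 0.022275864913117796
the job is handed in; nothing more can be done
None
```

I pushed the panel shut with the closed fingertips, then turned the fastener clockwise to its stop and lifted clear. I handed the job in at 12.9 s of the 51 s allowed; no verdict was reported.

- **Panel:** it hit its stop at 110 mm with about 12 N. The last measurement showed it level at 110.4 mm.
- **Fastener:** the moment rose to about 2 N m at the stop. The slot then measured 73.0° by outline against 73.25° for the green marks. A second fit gave 74.9°, which is still well within tolerance.
- **Bin and spool:** in the last top view they were within half a pixel of where they started.
- **Bottle:** the arm hid it in the last top view, so that check gave no reading. In the side view it looked the same after the panel was shut as after the fastener was turned.
- **Side-view image comparison:** it showed differences around the spool and bin. I put these down to the arm and its shadow, since the top view shows neither moved.

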